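# Sweep the hex bushings through the gate into the inspection slot

## Robot

A 6-joint arm with a two-finger parallel gripper is mounted at the origin on the work surface. World frame = base frame: x ahead of the robot, y to its left, z up, the work surface at z = 0. Lengths are in m, angles in rad, forces in N, time in s.
With the tool pointing down it reaches from about 0.35 to 0.975 m from the base axis. Payload 4.9 kg.
Tool frame: the origin (TCP) lies on the mounting face of the last link; the fingertips stand 173 mm ahead of it and the grasp point (between the pads) lies 155 mm ahead of it; z points along the fingers, y is the direction in which the jaws open and shut (so a half turn about z gives the same grasp; the last joint's range is limited). The gripper opens to 85 mm and grips with 20 to 120 N. Pads are 22 mm wide; open, the fingers measure 114 mm over their backs; the gripper's body (76 mm by 85 mm) begins 54 mm behind the grasp point. The pads swing forward as they close: fully open they stand 13 mm farther back than shut.
Start: joints at [1.071, 0.053, 1.613, -0, 1.476, -0.119], TCP at [0.232, 0.58, 0.405] pointing down, gripper open.
Joint ranges: [-3.01, 3.01], [-1.01, 2.22], [0.06, 2.58], [-1.02, 4.17], [0.09, 2.62], [-3.14, 3.14]. Speed limits (rad/s): [2.57, 2.57, 3.14, 3.14, 3.14, 3.14].

## Interface

Orientations are given as a unit quaternion [w, x, y, z].
In Python, from plant import manip gives the robot as it stands.
- The arm moves only by the tool play_rows, never from a script. Its argument "increments" is a list of rows, each an object with "offset": the shift along the tool's x, y, z in mm, a list of three; "twist": the turn about the tool's z in rad; "grip": the opening, from 0 (shut) to 1 (fully open). In form: [{"offset": [dx, dy, dz], "twist": twist, "grip": grip}, ...]. A call has 1 to 5 rows; each row is the pose to reach, as a shift and turn from the pose commanded when the call began, along the tool's axes at that moment; what a row does not reach only later rows make up. A row lasts 1/12 s, in which the tool goes at most 41.7 mm and 7.16 degrees, less where a joint would pass 70% of its speed; a pose out of reach is approached as far as the arm can. A call with a gripper value outside its range is refused whole. The fingers move at their own pace and stop on an object; the grip force is fixed at half the most. Time passes only in rows, so rows that repeat a pose let the fingers close. It gives the time, the measured TCP pose, the force and the opening at its end, in the units of the state.
- manip.state(): the state, without advancing time (a new reading comes with each control period).
- manip.grab_frame(name): name is "scene" or "top" or "wrist"; returns the picture (384x512x3 uint8, blue, green, red); there is no depth.
- manip.get_calibration(name): a dict with "fx", "fy", "cx", "cy" (pixels), "T" (4x4, takes a point from camera to world coordinates). Camera axes: x right, y down, z forward; pixel columns grow to the right and rows downward; lengths in m; the calibration is good to about 2 mm. A picture is of the moment at which its call begins: read the wrist's pose just before it. get_calibration takes no time and is no camera call; for the wrist camera it gives the pose at the moment of the call.
- manip.job_done(): hands the job in, once; it reports no verdict.
Trained networks look in the newest picture that a camera, given by its name, has taken for a name from the list of things; names that differ only in an ending like _2 or _b are one class to them, and where a whole thing is asked for, a point or a joint stands for the part that bears it (a point fixed in the world has none). Each returns a list of dicts, best first, with "p" (0 to 1); they miss things now and then, are a little off and sometimes report something else, mostly with a low value. They report only what shows in the picture. A call takes as long as a camera call. They do not tell look-alikes from the thing itself.
- manip.boxes_of(query, camera): "xyz" ([x, y, z] in m, in the coordinates of the camera as it stood for that picture, good to about 4 mm: the middle of the surface that is visible of it).
- manip.tip_of(query, camera): "xyz" ([x, y, z] in m, in the coordinates of the camera as it stood for that picture, good to about 4 mm: a listed point, or the origin of a listed thing).
The state is a dict: "time": time; "joint_pos": joint angles; "joint_vel": joint speeds; "joint_efforts": joint torques, N m; "tool_pos": TCP position; "tool_rot": TCP orientation; "contact_force": force on the tool from outside, world axes, zero at the start; "ft_torque": the same for the moment, N m; "gripper_width": opening from 0.0 (shut) to 1.0 (fully open).
Only numpy, scipy, OpenCV 4.12 (cv2) and the standard library are available. Lean on these libraries where they do the work, as an engineer would, in place of code of your own. Each camera call takes 0.05 s, during which the arm holds its last target. There are 200 camera calls.

## Task

Sweep the three steel hex bushings along the blue deck with the fingertips, through the gap in the yellow fence, so that they drop into the slot behind it: one at a time, each only after the one before has dropped, with only one bushing at the gate at once. Push them gently and do not pinch or lift them, and leave the valve, the black cover, the brass knob and the filter standing where they are.

Things in the scene. Friction and masses are not known exactly. Their poses are not given: they have to be found in the camera images.
- turntable: fixed (clamped) round plywood turntable, 326 mm across, top 42 mm above the table; origin: disc centre at table height, z up. On it a flat blue sorting deck, its surface 48 mm above the table, x = -140 to +165 mm and y = -80 to +80 mm in this frame, with 4 mm high rims along its sides and back; the bushings lie on it. At the deck's +x end are the yellow fence, gate and slot
- gate (a point): middle of the gate, on the deck surface at the drop edge where the deck ends (turntable x = 165 mm, y = 0); axes as the turntable's, +x leads out over the slot. The yellow fence is 6 mm thick (just before the edge) and 12 mm high above the deck; the gate in its middle is an open-topped gap 40 mm wide in y, with 45 degree lead-ins before it (60 mm wide 16 mm before the edge)
- slot (a point): centre of the floor of the aluminium slot directly beyond the drop edge: 44 mm in x, 100 mm in y inside, floor 4 mm above the table and 44 mm below the deck; its far wall stands 14 mm and its side walls 10 mm above the deck. This point is 22 mm beyond the edge; axes as the turntable's
- bushing_a: loose steel hex bushing, a hexagonal prism 24 mm across flats (27.7 mm across corners) and 12 mm tall with a dark bore, about 36 g, lying flat on the blue deck; origin at its centre, 6 mm above the deck; own z is the bore axis. All three bushings are alike
- bushing_b: loose steel hex bushing, a hexagonal prism 24 mm across flats (27.7 mm across corners) and 12 mm tall with a dark bore, about 36 g, lying flat on the blue deck; origin at its centre, 6 mm above the deck; own z is the bore axis. All three bushings are alike
- bushing_c: loose steel hex bushing, a hexagonal prism 24 mm across flats (27.7 mm across corners) and 12 mm tall with a dark bore, about 36 g, lying flat on the blue deck; origin at its centre, 6 mm above the deck; own z is the bore axis. All three bushings are alike
- valve: green solenoid valve with a black coil block on top, about 30 x 46 mm and 50 mm tall, loose, a bystander standing on the plywood beside the deck (the four bystanders swap places); origin at the centre of its underside, which is 42 mm above the table
- cover: black plastic valve cover, 46 x 42 mm at the base and 24 mm tall, loose, a bystander standing on the plywood beside the deck (the four bystanders swap places); origin at the centre of its underside, which is 42 mm above the table
- knob: brass bleed screw knob, 28 mm across and 26 mm tall, loose, a bystander standing on the plywood beside the deck (the four bystanders swap places); origin at the centre of its underside, which is 42 mm above the table
- filter: white ceramic filter cartridge with a red cap, upright, 40 mm across and 48 mm tall, loose, a bystander standing on the plywood beside the deck (the four bystanders swap places); origin at the centre of its underside, which is 42 mm above the table
There are look-alikes about, which are no part of the job. Leave any purple or red look-alike of the bushing_b alone.

How it is judged:
On the way, in this order (a step that is already met when the one before it is completed fails the run):
1. a first bushing has dropped into the slot (((x of bushing_a in the frame of turntable between 0.169 and 0.209 m and y of bushing_a in the frame of turntable between -0.05 and 0.05 m and z of bushing_a in the frame of turntable below 0.046 m) or (x of bushing_b in the frame of turntable between 0.169 and 0.209 m and y of bushing_b in the frame of turntable between -0.05 and 0.05 m and z of bushing_b in the frame of turntable below 0.046 m) or (x of bushing_c in the frame of turntable between 0.169 and 0.209 m and y of bushing_c in the frame of turntable between -0.05 and 0.05 m and z of bushing_c in the frame of turntable below 0.046 m))), for 0.2 s.
2. a second bushing has dropped into the slot, later than the first ((((x of bushing_a in the frame of turntable between 0.169 and 0.209 m and y of bushing_a in the frame of turntable between -0.05 and 0.05 m and z of bushing_a in the frame of turntable below 0.046 m) and (x of bushing_b in the frame of turntable between 0.169 and 0.209 m and y of bushing_b in the frame of turntable between -0.05 and 0.05 m and z of bushing_b in the frame of turntable below 0.046 m)) or ((x of bushing_a in the frame of turntable between 0.169 and 0.209 m and y of bushing_a in the frame of turntable between -0.05 and 0.05 m and z of bushing_a in the frame of turntable below 0.046 m) and (x of bushing_c in the frame of turntable between 0.169 and 0.209 m and y of bushing_c in the frame of turntable between -0.05 and 0.05 m and z of bushing_c in the frame of turntable below 0.046 m)) or ((x of bushing_b in the frame of turntable between 0.169 and 0.209 m and y of bushing_b in the frame of turntable between -0.05 and 0.05 m and z of bushing_b in the frame of turntable below 0.046 m) and (x of bushing_c in the frame of turntable between 0.169 and 0.209 m and y of bushing_c in the frame of turntable between -0.05 and 0.05 m and z of bushing_c in the frame of turntable below 0.046 m)))), for 0.2 s.
3. the third bushing has dropped into the slot, later than the second (x of bushing_a in the frame of turntable between 0.169 and 0.209 m and y of bushing_a in the frame of turntable between -0.05 and 0.05 m and z of each of bushing_a, bushing_b, bushing_c in the frame of turntable below 0.046 m and x of bushing_b in the frame of turntable between 0.169 and 0.209 m and y of bushing_b in the frame of turntable between -0.05 and 0.05 m and x of bushing_c in the frame of turntable between 0.169 and 0.209 m and y of bushing_c in the frame of turntable between -0.05 and 0.05 m), for 0.2 s.
At the end, for the whole second after the job is handed in: All three bushings lie at rest inside the slot, their centres at least 2 mm below the deck surface; the valve, cover, knob and filter stand upright (within 0.2 rad) within 20 mm of where they began (all of step 3 and linear speed of each of bushing_a, bushing_b, bushing_c below 0.02 m/s and distance of each of valve, cover, knob, filter from where it was at the start of the episode below 0.02 m and angle between each of valve, cover, knob, filter's own z axis and vertical below 0.2 rad); the robot touches nothing.
It fails at once if a bushing is lifted (centre more than 30 mm above the deck) (z of any of bushing_a, bushing_b, bushing_c in the frame of turntable above 0.078 m).
It fails at once if a bushing is pinched or pressed hard (more than 25 N from the fingers) (contact force between the fingers and bushing_a above 25 N or contact force between the fingers and bushing_b above 25 N or contact force between the fingers and bushing_c above 25 N).
It fails at once if two bushings are at the gate together (one's centre within 12 mm of the drop edge, another's within 36 mm of it, both in line with the gate and still on the deck) (((x of bushing_a in the frame of turntable above 0.153 m and z of bushing_a in the frame of turntable above 0.048 m and y of bushing_a in the frame of turntable between -0.02 and 0.02 m) and (x of bushing_b in the frame of turntable above 0.129 m and z of bushing_b in the frame of turntable above 0.048 m and y of bushing_b in the frame of turntable between -0.02 and 0.02 m)) or ((x of bushing_b in the frame of turntable above 0.153 m and z of bushing_b in the frame of turntable above 0.048 m and y of bushing_b in the frame of turntable between -0.02 and 0.02 m) and (x of bushing_a in the frame of turntable above 0.129 m and z of bushing_a in the frame of turntable above 0.048 m and y of bushing_a in the frame of turntable between -0.02 and 0.02 m)) or ((x of bushing_a in the frame of turntable above 0.153 m and z of bushing_a in the frame of turntable above 0.048 m and y of bushing_a in the frame of turntable between -0.02 and 0.02 m) and (x of bushing_c in the frame of turntable above 0.129 m and z of bushing_c in the frame of turntable above 0.048 m and y of bushing_c in the frame of turntable between -0.02 and 0.02 m)) or ((x of bushing_c in the frame of turntable above 0.153 m and z of bushing_c in the frame of turntable above 0.048 m and y of bushing_c in the frame of turntable between -0.02 and 0.02 m) and (x of bushing_a in the frame of turntable above 0.129 m and z of bushing_a in the frame of turntable above 0.048 m and y of bushing_a in the frame of turntable between -0.02 and 0.02 m)) or ((x of bushing_b in the frame of turntable above 0.153 m and z of bushing_b in the frame of turntable above 0.048 m and y of bushing_b in the frame of turntable between -0.02 and 0.02 m) and (x of bushing_c in the frame of turntable above 0.129 m and z of bushing_c in the frame of turntable above 0.048 m and y of bushing_c in the frame of turntable between -0.02 and 0.02 m)) or ((x of bushing_c in the frame of turntable above 0.153 m and z of bushing_c in the frame of turntable above 0.048 m and y of bushing_c in the frame of turntable between -0.02 and 0.02 m) and (x of bushing_b in the frame of turntable above 0.129 m and z of bushing_b in the frame of turntable above 0.048 m and y of bushing_b in the frame of turntable between -0.02 and 0.02 m))).
It fails at once if a bystander (valve, cover, knob or filter) is moved more than 20 mm or tipped (distance of any of valve, cover, knob, filter from where it was at the start of the episode above 0.02 m or angle between any of valve, cover, knob, filter's own z axis and vertical above 0.3 rad).
It also fails if it takes over 72 s, if anything falls off the work surface, if the arm or the gripper's body presses on something with over 40 N, if the wrist force passes 120 N, or if a joint passes its speed limit or range.

## Working session

There is one attempt and no reset: what is moved stays moved. The work goes in short steps, Python scripts to look and compute and a tool call to move; the robot and the scene stay as the last step left them, time stands still between calls to the robot, and variables do not carry over. Pictures are saved under pics/ and viewed, about 8 in all and at most 12, crops included, and the job is handed in when it is done.

Besides the shell and the picture viewer there is one more tool, called after "Request:" by a JSON object that holds its "method" and its "body", one argument or row to a line. play_rows: Moves the arm, as the interface text tells. Its arguments: {"type":"object","properties":{"increments":{"type":"array"}},"required":["increments"]}

```bash
ls; mkdir -p pics; cat > h.py <<'E'
import numpy as np, cv2
from plant import manip
def snap(cam,name=None):
    c=manip.get_calibration(cam); im=manip.grab_frame(cam)
    if name: cv2.imwrite(f'pics/{name}.png',im)
    return im,c
def w(c,p): return (np.array(c['T'])@np.r_[p,1])[:3]
def ray(c,u,v,z):
    T=np.array(c['T']); d=T[:3,:3]@[(u-c['cx'])/c['fx'],(v-c['cy'])/c['fy'],1]; o=T[:3,3]
    return o+d*(z-o[2])/d[2]
E
python3 - <<'E'
from h import *
im,c=snap('top','top0'); im2,c2=snap('scene','scene0')
cv2.imwrite('pics/both.png',np.hstack([cv2.resize(im,(400,300)),cv2.resize(im2,(400,300))]))
np.set_printoptions(precision=3,suppress=True)
for n in ['turntable','gate','slot','bushing_a','valve','cover','knob','filter']:
    for d in manip.tip_of(n,'top')[:6]: print(n,round(d['p'],2),w(c,d['xyz']))
s=manip.state(); print(s['tool_pos'],s['tool_rot'],s['time'])
E
```

```text
pics
gate 0.73 [ 0.404 -0.048  0.049]
slot 0.81 [ 0.386 -0.038  0.006]
bushing_a 0.61 [ 0.494 -0.057  0.058]
bushing_a 0.6 [0.471 0.159 0.002]
bushing_a 0.53 [ 0.635 -0.119  0.054]
bushing_a 0.42 [ 0.555 -0.121  0.055]
bushing_a 0.41 [0.384 0.202 0.007]
valve 0.74 [ 0.559 -0.22   0.047]
valve 0.32 [0.562 0.031 0.042]
cover 0.8 [ 0.488 -0.194  0.047]
knob 0.7 [0.564 0.028 0.046]
knob 0.6 [ 0.485 -0.196  0.043]
filter 0.59 [ 0.635 -0.006  0.039]
[0.232 0.58  0.405] [-0.     0.189  0.982 -0.   ] 0.5
```

View pics/top0.png

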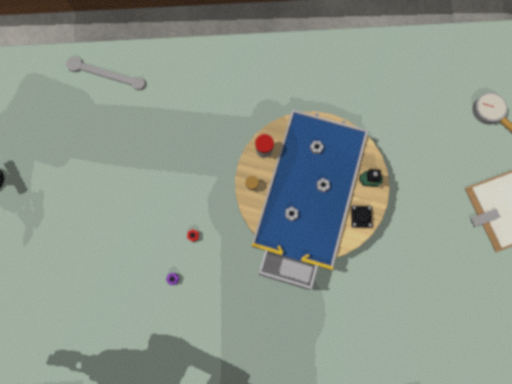

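The top view shows the blue deck with its gate end facing the robot. The bushings are at about (317,147), (323,185) and (292,213), and the gate is near (291,253). The red and purple look-alikes lie off the deck at left. Next I'll fit the deck frame and get precise bushing positions.

```bash
cat >> h.py <<'E'
def hsv(im): return cv2.cvtColor(im,cv2.COLOR_BGR2HSV)
def deckmask(im):
    h=hsv(im); m=cv2.inRange(h,(100,120,40),(130,255,255))
    n,l,s,_=cv2.connectedComponentsWithStats(m); return (l==1+np.argmax(s[1:,4])).astype(np.uint8)*255
E
python3 - <<'E'
from h import *
np.set_printoptions(precision=4,suppress=True)
im=cv2.imread('pics/top0.png'); c=manip.get_calibration('top')
m=deckmask(im); cs,_=cv2.findContours(m,cv2.RETR_EXTERNAL,cv2.CHAIN_APPROX_NONE)
hull=cv2.convexHull(max(cs,key=len))[:,0]
P=np.array([ray(c,u,v,.048)[:2] for u,v in hull],np.float32)
r=cv2.minAreaRect(P); print(r, cv2.boxPoints(r))
# holes inside deck
holes=cv2.bitwise_and(cv2.bitwise_not(m),cv2.fillPoly(np.zeros_like(m),[hull],255))
n,l,s,ce=cv2.connectedComponentsWithStats(holes)
for i in range(1,n):
    if s[i,4]>40: print(s[i],ce[i],ray(c,*ce[i],.058))
h=hsv(im); ym=cv2.inRange(h,(22,150,120),(35,255,255)); n,l,s,ce=cv2.connectedComponentsWithStats(ym)
for i in range(1,n):
    if s[i,4]>15: print('yel',s[i],ce[i],ray(c,*ce[i],.056))
cv2.imwrite('pics/crop.png',cv2.resize(im[100:300,220:400],None,fx=3,fy=3,interpolation=cv2.INTER_CUBIC))
print(c['T'],c['fx'])
E
```

```text
((0.5483177304267883, -0.0975087434053421), (0.15509319305419922, 0.3021899461746216), 70.0373764038086) [[ 0.3798 -0.1188]
 [ 0.6639 -0.222 ]
 [ 0.7168 -0.0762]
 [ 0.4328  0.027 ]]
[309 140  16  14 174] [316.3563 146.5862] [ 0.6343 -0.1161  0.058 ]
[316 177  15  16 184] [322.9239 184.5489] [ 0.551  -0.1223  0.058 ]
[285 206  14  16 179] [291.3631 213.2458] [ 0.4946 -0.0526  0.058 ]
[259 243  26  13  99] [275.6566 248.2828] [ 0.4251 -0.0158  0.058 ]
[300 253  29  11 104] [309.4615 258.3462] [ 0.4011 -0.0817  0.058 ]
yel [253 244  29  10  84] [269.4405 248.9405] [ 0.4248 -0.0033  0.056 ]
yel [302 256  30  13  89] [315.3371 262.6966] [ 0.3919 -0.0929  0.056 ]
[[-0.06   -0.9718  0.2279  0.3155]
 [-0.9982  0.058  -0.0154  0.0247]
 [ 0.0018 -0.2284 -0.9736  0.985 ]
 [ 0.      0.      0.      1.    ]] 463.3104811649333
```

View pics/crop.png

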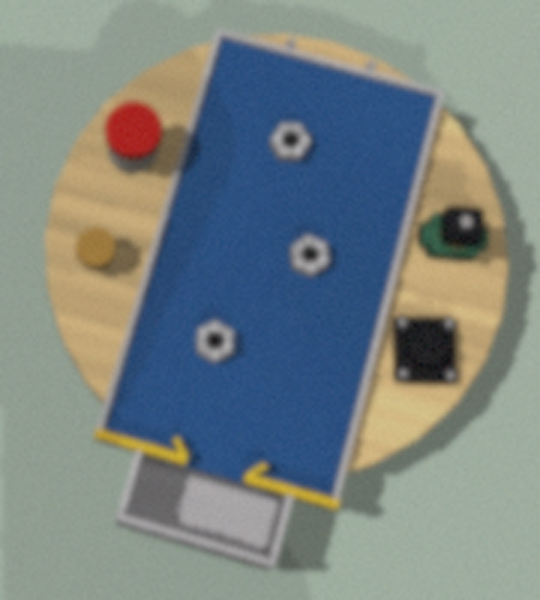

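The crop agrees with the fit. The deck x axis points at world yaw ≈160°, and its origin is at about (0.560,-0.102). The bystanders are all off the deck: filter and knob on the left, valve and cover on the right. I'll push with shut fingers along tool x, which gives a face about 29 mm wide, starting with the bushing nearest the gate.

Request:
{"method": "play_rows", "body": {
  "increments": [
    {"offset":[-29,-27,0],"twist":0,"grip":0},
    {"offset":[-58,-54,0],"twist":0,"grip":0},
    {"offset":[-87,-82,0],"twist":0,"grip":0},
    {"offset":[-117,-110,0],"twist":0,"grip":0},
    {"offset":[-146,-137,0],"twist":0,"grip":0}
  ]
}}

```text
time: 0.92
tool_pos: [0.3172, 0.3971, 0.4048]
tool_rot: [0.0, 0.189, 0.982, 0.0]
contact_force: [1.1, 0.1, 0.0]
gripper_width: 0.303
```

Request:
{"method": "play_rows", "body": {
  "increments": [
    {"offset":[-29,-27,0],"twist":0,"grip":0},
    {"offset":[-58,-54,0],"twist":0,"grip":0},
    {"offset":[-87,-82,0],"twist":0,"grip":0},
    {"offset":[-117,-110,0],"twist":0,"grip":0},
    {"offset":[-146,-137,0],"twist":0,"grip":0}
  ]
}}

```text
time: 1.33
tool_pos: [0.4017, 0.2154, 0.4051]
tool_rot: [0.001, 0.189, 0.982, 0.0]
contact_force: [0.2, -0.5, -0.6]
gripper_width: 0.001
```

Request:
{"method": "play_rows", "body": {
  "increments": [
    {"offset":[-29,-27,0],"twist":0,"grip":0},
    {"offset":[-58,-54,0],"twist":0,"grip":0},
    {"offset":[-87,-82,0],"twist":0,"grip":0},
    {"offset":[-117,-110,0],"twist":0,"grip":0},
    {"offset":[-146,-137,0],"twist":0,"grip":0}
  ]
}}

```text
time: 1.75
tool_pos: [0.4865, 0.0337, 0.4051]
tool_rot: [0.001, 0.189, 0.982, 0.0]
contact_force: [0.7, 1.0, 1.0]
gripper_width: 0.002
```

Request:
{"method": "play_rows", "body": {
  "increments": [
    {"offset":[-25,-23,0],"twist":-0.1,"grip":0},
    {"offset":[-50,-46,0],"twist":-0.2,"grip":0},
    {"offset":[-74,-69,0],"twist":-0.3,"grip":0},
    {"offset":[-74,-69,0],"twist":-0.3,"grip":0},
    {"offset":[-74,-69,0],"twist":-0.3,"grip":0}
  ]
}}

```text
time: 2.17
tool_pos: [0.5295, -0.057, 0.4046]
tool_rot: [-0.0, 0.042, 0.999, 0.0]
contact_force: [-0.3, -0.0, 0.1]
gripper_width: -0.0
```

```bash
cat >> h.py <<'E'
O=np.array([.5600,-.1018]); YAW=np.radians(160.0)
ex=np.array([np.cos(YAW),np.sin(YAW)]); ey=np.array([-ex[1],ex[0]])
def todeck(p): d=np.array(p)[:2]-O; return np.array([d@ex,d@ey])*1e3
def toworld(q): return O+(q[0]*ex+q[1]*ey)/1e3
def tool():
    s=manip.state(); ww,x,y,z=s['tool_rot']
    tx=np.array([1-2*(y*y+z*z),2*(x*y+ww*z)]); tx/=np.linalg.norm(tx)
    return np.array(s['tool_pos']),tx,s
def report(target=None,th=None,tip=None):
    """target in deck mm (finger axis), th heading in deck deg, tip height above deck mm"""
    p,tx,s=tool(); ty=np.array([tx[1],-tx[0]])
    yaw=np.arctan2(tx[1],tx[0]); print('t',round(s['time'],2),'deck',todeck(p).round(1),'head',round((np.degrees(yaw-YAW)+180)%360-180,2),'tip',round((p[2]-.173-.048)*1e3,1),'F',np.round(s['contact_force'],1),'g',round(s['gripper_width'],2))
    if target is not None:
        d=toworld(target)-p[:2]; print('offset',round(d@tx*1e3,1),round(d@ty*1e3,1),'dz',None if tip is None else round((p[2]-.173-.048)*1e3-tip,1),'twist',None if th is None else round(-(np.radians(th)-((yaw-YAW+np.pi)%(2*np.pi)-np.pi)),3))
def bush(cam='top',name=None):
    im,c=snap(cam,name); m=deckmask(im); cs,_=cv2.findContours(m,cv2.RETR_EXTERNAL,cv2.CHAIN_APPROX_NONE)
    hull=cv2.convexHull(max(cs,key=len)); ho=cv2.bitwise_and(~m,cv2.fillPoly(np.zeros_like(m),[hull],255))
    n,l,s,ce=cv2.connectedComponentsWithStats(ho)
    for i in range(1,n):
        if s[i,4]>40: print(s[i],todeck(ray(c,*ce[i],.058)).round(1))
    for d in manip.tip_of('bushing_a',cam):
        q=w(c,d['xyz']); print('net',round(d['p'],2),todeck(q).round(1),round(q[2],3))
E
python3 - <<'E'
from h import *
report((44.6,-33.3),15.4,4)
c=manip.get_calibration('wrist'); im,_=snap('wrist','w1')
print(np.array(c['T']).round(3),c['fx'])
for d in manip.tip_of('bushing_a','wrist'):
    q=w(c,d['xyz']); print('net',round(d['p'],2),todeck(q).round(1),round(q[2],3))
for d in manip.tip_of('gate','wrist'):
    q=w(c,d['xyz']); print('gate',round(d['p'],2),todeck(q).round(1),round(q[2],3))
E
```

```text
t 2.17 deck [ 43.9 -31.6] head 15.16 tip 183.6 F [-0.3 -0.   0.1] g -0.0
offset 0.2 1.8 dz 179.6 twist -0.004
[[ 0.084  0.961  0.265  0.463]
 [ 0.996 -0.081 -0.022 -0.052]
 [ 0.001  0.266 -0.964  0.374]
 [ 0.     0.     0.     1.   ]] 304.93972766259657
net 0.94 [ 270.4 -224. ] 0.007
net 0.91 [ 78.  -30.8] 0.054
net 0.86 [ 2.7 18.9] 0.051
net 0.78 [ 174.6 -208.7] 0.007
net 0.77 [-74.5 -12.6] 0.057
gate 0.67 [165.1   0.3] 0.048
gate 0.38 [ 47.9 111.1] 0.042
```

View pics/w1.png

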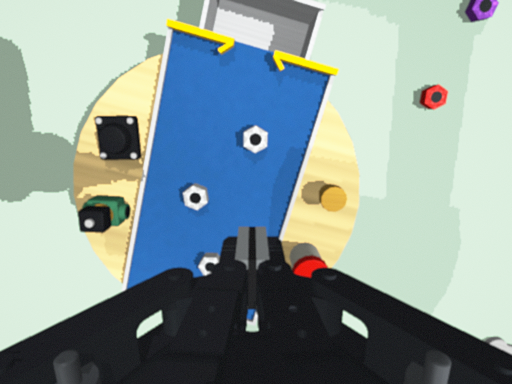

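The wrist view shows the bushings at (255,139), (195,197) and (210,264), and the gate posts at about (231,45) and (277,57). Shut, the fingertips are only about 16 mm wide, so I'll open slightly (0.1) for two-point support. I'll refine the positions from this picture.

```bash
python3 - <<'E'
from h import *
im=cv2.imread('pics/w1.png'); c=manip.get_calibration('wrist')
f=lambda u,v,z:todeck(ray(c,u,v,z)).round(1)
m=cv2.inRange(hsv(im),(0,0,150),(180,60,255)); n,l,s,ce=cv2.connectedComponentsWithStats(m)
for i in range(1,n):
    if 150<s[i,4]<900: print(s[i],f(*ce[i],.059))
print('deck far corners (fence ends)',f(168,22,.060),f(336,73,.060),'posts',f(231,42,.06),f(277,54,.06))
print('left edge pts',f(150,150,.05),f(128,280,.05),'right',f(330,80,.05),f(282,230,.05))
E
```

```text
[243 126  25  27 409] [ 79.4 -27. ]
[183 185  25  25 356] [ 2.3 18.4]
[198 257  21  18 182] [-72.1 -12. ]
[137 311  26  27 329] [-169.5   37. ]
[342 311  26  27 331] [-103.4 -203.9]
[246 312  13  20 153] [-136.9  -84.4]
deck far corners (fence ends) [161.6  79.3] [161.1 -85.8] posts [160.7  18.8] [162.2 -26. ]
left edge pts [37.6 76.9] [-123.6   74.2] right [154.9 -84.5] [-12.8 -85.1]
```

```bash
sed -i 's/^O=.*; YAW/O=np.array([.5609,-.0995]); YAW/' h.py; python3 - <<'E'
from h import *
report((44.3,-33.7),15.6,3.5)
E
```

```text
t 2.32 deck [ 45.3 -31. ] head 15.39 tip 183.6 F [-0.6 -0.1  0.1] g 0.0
offset -1.7 2.3 dz 180.1 twist -0.004
```

Request:
{"method": "play_rows", "body": {
  "increments": [
    {"offset":[-2,2,35],"twist":0,"grip":0.1},
    {"offset":[-2,2,70],"twist":0,"grip":0.1},
    {"offset":[-2,2,105],"twist":0,"grip":0.1},
    {"offset":[-2,2,135],"twist":0,"grip":0.1},
    {"offset":[-2,2,155],"twist":0,"grip":0.1}
  ]
}}

```text
time: 2.73
tool_pos: [0.5297, -0.0521, 0.2463]
tool_rot: [-0.002, 0.04, 0.999, 0.0]
contact_force: [-0.4, 0.3, 0.5]
gripper_width: 0.099
```

Request:
{"method": "play_rows", "body": {
  "increments": [
    {"offset":[0,0,10],"twist":0,"grip":0.1},
    {"offset":[0,0,18],"twist":0,"grip":0.1},
    {"offset":[0,0,23],"twist":0,"grip":0.1},
    {"offset":[0,0,25],"twist":0,"grip":0.1},
    {"offset":[0,0,25],"twist":0,"grip":0.1}
  ]
}}

```text
time: 3.15
tool_pos: [0.5318, -0.0538, 0.2257]
tool_rot: [0.001, 0.04, 0.999, -0.0]
contact_force: [-0.8, -0.2, -0.6]
gripper_width: 0.102
```

```bash
python3 - <<'E'
from h import *
report()
im,c=snap('wrist'); im2,_=snap('top')
a=im; b=cv2.resize(im2[120:280,230:390],(384,384),interpolation=cv2.INTER_CUBIC)
cv2.imwrite('pics/w2.png',cv2.resize(np.hstack([a,b]),(800,343)))
E
```

```text
t 3.15 deck [ 43. -33.] head 15.39 tip 4.7 F [-0.8 -0.2 -0.6] g 0.1
```

View pics/w2.png

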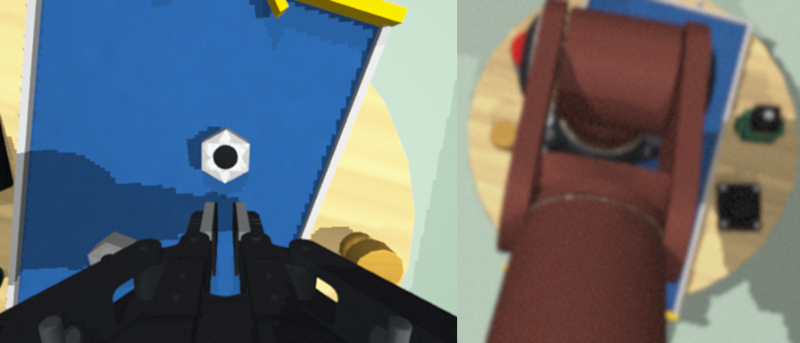

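The wrist view (left half) shows the bushing at (225,156), centred ahead of the two fingertips at (208,215) and (242,215). Nothing else is near the path. The arm blocks the top view of the deck. I'll push slowly.

Request:
{"method": "play_rows", "body": {
  "increments": [
    {"offset":[7,0,0],"twist":0,"grip":0.1},
    {"offset":[14,0,0],"twist":0,"grip":0.1},
    {"offset":[21,0,0],"twist":0,"grip":0.1},
    {"offset":[28,0,0],"twist":0,"grip":0.1},
    {"offset":[35,0,0],"twist":0,"grip":0.1}
  ]
}}

```text
time: 3.67
tool_pos: [0.4957, -0.051, 0.225]
tool_rot: [0.0, 0.04, 0.999, -0.0]
contact_force: [0.0, 0.1, 1.1]
gripper_width: 0.099
```

Request:
{"method": "play_rows", "body": {
  "increments": [
    {"offset":[7,0,0],"twist":0,"grip":0.1},
    {"offset":[14,0,0],"twist":0,"grip":0.1},
    {"offset":[21,0,0],"twist":0,"grip":0.1},
    {"offset":[28,0,0],"twist":0,"grip":0.1},
    {"offset":[35,0,0],"twist":0,"grip":0.1}
  ]
}}

```text
time: 4.08
tool_pos: [0.4609, -0.0481, 0.2247]
tool_rot: [0.0, 0.04, 0.999, -0.0]
contact_force: [0.8, -0.9, 0.3]
gripper_width: 0.099
```

```bash
python3 - <<'E'
from h import *
report()
c=manip.get_calibration('wrist'); im,_=snap('wrist','w3')
for n in ['bushing_a','gate']:
  for d in manip.tip_of(n,'wrist'):
    q=w(c,d['xyz']); print(n,round(d['p'],2),todeck(q).round(1),round(q[2],3))
E
```

```text
t 4.08 deck [111.6 -14.1] head 15.37 tip 3.7 F [ 0.8 -0.9  0.3] g 0.1
bushing_a 0.64 [129.9  -8.2] 0.052
gate 0.79 [164.6   1. ] 0.048
```

View pics/w3.png

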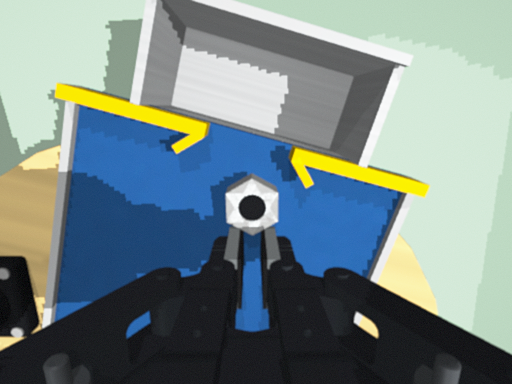

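The bushing, at (252,207), is nested on the fingertips. It is lined up with the gate middle at about (250,140), so I'll carry on straight.

Request:
{"method": "play_rows", "body": {
  "increments": [
    {"offset":[7,0,0],"twist":0,"grip":0.1},
    {"offset":[14,0,0],"twist":0,"grip":0.1},
    {"offset":[21,0,0],"twist":0,"grip":0.1},
    {"offset":[27,0,0],"twist":0,"grip":0.1},
    {"offset":[33,0,0],"twist":0,"grip":0.1}
  ]
}}

```text
time: 4.65
tool_pos: [0.428, -0.0455, 0.2246]
tool_rot: [-0.0, 0.04, 0.999, 0.0]
contact_force: [0.3, 0.3, -0.1]
gripper_width: 0.103
```

Request:
{"method": "play_rows", "body": {
  "increments": [
    {"offset":[6,0,0],"twist":0,"grip":0.1},
    {"offset":[11,0,0],"twist":0,"grip":0.1},
    {"offset":[15,0,0],"twist":0,"grip":0.1},
    {"offset":[15,0,0],"twist":0,"grip":0.1},
    {"offset":[15,0,0],"twist":0,"grip":0.1}
  ]
}}

```text
time: 5.07
tool_pos: [0.4135, -0.0443, 0.2247]
tool_rot: [0.0, 0.04, 0.999, -0.0]
contact_force: [0.9, 0.0, 1.3]
gripper_width: 0.098
```

```bash
python3 - <<'E'
from h import *
report()
c=manip.get_calibration('wrist'); im,_=snap('wrist','w4')
for n in ['bushing_a','gate']:
  for d in manip.tip_of(n,'wrist'):
    q=w(c,d['xyz']); print(n,round(d['p'],2),todeck(q).round(1),round(q[2],3))
E
```

```text
t 5.07 deck [157.3  -1.5] head 15.37 tip 3.7 F [0.9 0.  1.3] g 0.1
bushing_a 0.96 [189.5  -3.3] 0.01
gate 0.71 [165.7   1.8] 0.047
```

View pics/w4.png

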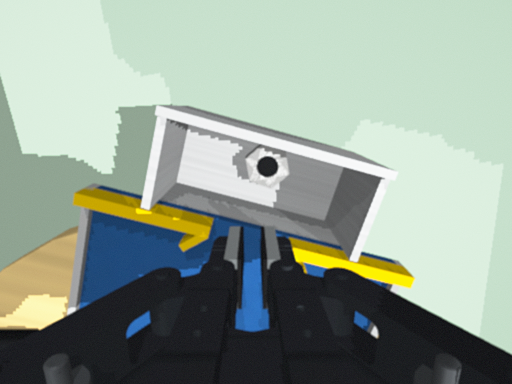

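Bushing 1 lies on the slot floor, at (267,167) in the picture. Now I'll rise and go behind bushing 2.

Request:
{"method": "play_rows", "body": {
  "increments": [
    {"offset":[-2,0,-20],"twist":0,"grip":0.1},
    {"offset":[-5,0,-50],"twist":0,"grip":0.1},
    {"offset":[-40,0,-60],"twist":0.1,"grip":0.1},
    {"offset":[-80,0,-60],"twist":0.2,"grip":0.1},
    {"offset":[-120,0,-60],"twist":0.3,"grip":0.1}
  ]
}}

```text
time: 5.63
tool_pos: [0.5353, -0.0541, 0.2869]
tool_rot: [0.002, 0.192, 0.981, -0.0]
contact_force: [1.0, -0.8, 0.2]
gripper_width: 0.101
```

```bash
python3 - <<'E'
from h import *
report((-31.7,26.6),-7.7,30)
E
```

```text
t 5.63 deck [ 39.6 -33.9] head -2.1 tip 65.9 F [ 1.  -0.8  0.2] g 0.1
offset -73.4 -57.8 dz 35.9 twist 0.098
```

Request:
{"method": "play_rows", "body": {
  "increments": [
    {"offset":[-28,-22,0],"twist":0.1,"grip":0.1},
    {"offset":[-56,-44,0],"twist":0.1,"grip":0.1},
    {"offset":[-73,-58,0],"twist":0.1,"grip":0.1},
    {"offset":[-73,-58,20],"twist":0.1,"grip":0.1},
    {"offset":[-73,-58,20],"twist":0.1,"grip":0.1}
  ]
}}

```text
time: 6.05
tool_pos: [0.5793, -0.1359, 0.2613]
tool_rot: [-0.003, 0.239, 0.971, 0.0]
contact_force: [-1.1, 0.8, -0.9]
gripper_width: 0.099
```

```bash
cat >> h.py <<'E'
def wl(name=None,qs=('bushing_a','gate')):
    """wrist look: things relative to tool axis, mm (ahead, right along tool y)"""
    c=manip.get_calibration('wrist'); im,_=snap('wrist',name); p,tx,s=tool(); ty=np.array([tx[1],-tx[0]])
    for n in qs:
        for d in manip.tip_of(n,'wrist'):
            q=w(c,d['xyz']); e=(q[:2]-p[:2])*1e3; print(n,round(d['p'],2),todeck(q).round(1),round(q[2],3),'rel',round(e@tx,1),round(e@ty,1))
    m=cv2.inRange(hsv(im),(0,0,140),(180,60,255)); n,l,s,ce=cv2.connectedComponentsWithStats(m)
    for i in range(1,n):
        if 400<s[i,4]<4000:
            q=ray(c,*ce[i],.059); e=(q[:2]-p[:2])*1e3; print('px',ce[i].round(),s[i,4],todeck(q).round(1),'rel',round(e@tx,1),round(e@ty,1))
E
python3 - <<'E'
from h import *
report((-31.7,26.6),-7.7,3.5); wl('w5')
E
```

```text
t 6.05 deck [-29.7  27.9] head -7.64 tip 40.3 F [-1.1  0.8 -0.9] g 0.1
offset -1.8 1.6 dz 36.8 twist 0.001
bushing_a 0.88 [ 3.9 21.8] 0.05 rel 33.5 1.1
bushing_a 0.84 [-74.4 -10.9] 0.056 rel -39.8 43.9
bushing_a 0.41 [-3.9  1.7] 0.001 rel 28.4 22.1
px [143. 125.] 2334 [35.5 80.1] rel 57.2 -60.8
px [431. 102.] 1768 [ 26.8 -77.5] rel 69.3 96.5
px [254. 172.] 1193 [ 1.1 23. ] rel 30.6 0.3
px [428. 278.] 418 [-81.6 -77.7] rel -38.1 111.0
px [489. 309.] 3329 [-109.3 -117.7] rel -60.3 154.3
```

View pics/w5.png

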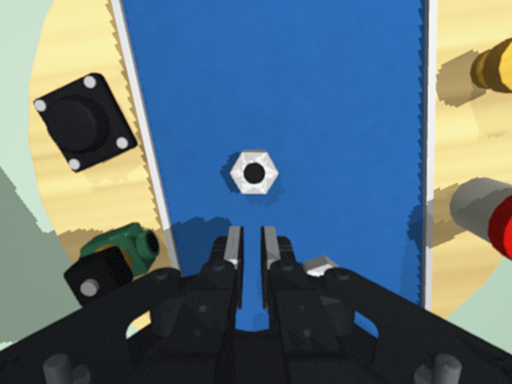

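Bushing 2, at (254,172), is centred ahead of the fingers with a flat facing them. Descend and push.

Request:
{"method": "play_rows", "body": {
  "increments": [
    {"offset":[-2,0,12],"twist":0,"grip":0.1},
    {"offset":[-3,0,24],"twist":0,"grip":0.1},
    {"offset":[-3,0,32],"twist":0,"grip":0.1},
    {"offset":[-3,0,36],"twist":0,"grip":0.1},
    {"offset":[-3,0,36],"twist":0,"grip":0.1}
  ]
}}

```text
time: 6.62
tool_pos: [0.5814, -0.1359, 0.2266]
tool_rot: [-0.002, 0.238, 0.971, 0.0]
contact_force: [0.4, 0.6, -0.0]
gripper_width: 0.1
```

Request:
{"method": "play_rows", "body": {
  "increments": [
    {"offset":[7,0,0],"twist":0,"grip":0.1},
    {"offset":[14,0,0],"twist":0,"grip":0.1},
    {"offset":[21,0,0],"twist":0,"grip":0.1},
    {"offset":[28,0,0],"twist":0,"grip":0.1},
    {"offset":[35,0,0],"twist":0,"grip":0.1}
  ]
}}

```text
time: 7.03
tool_pos: [0.5505, -0.1198, 0.2291]
tool_rot: [0.0, 0.238, 0.971, -0.0]
contact_force: [0.0, -0.9, 0.1]
gripper_width: 0.099
```

Request:
{"method": "play_rows", "body": {
  "increments": [
    {"offset":[7,0,0],"twist":0,"grip":0.1},
    {"offset":[14,0,0],"twist":0,"grip":0.1},
    {"offset":[21,0,0],"twist":0,"grip":0.1},
    {"offset":[28,0,0],"twist":0,"grip":0.1},
    {"offset":[35,0,0],"twist":0,"grip":0.1}
  ]
}}

```text
time: 7.45
tool_pos: [0.5196, -0.1037, 0.2289]
tool_rot: [0.0, 0.238, 0.971, -0.0]
contact_force: [0.6, -0.4, 0.8]
gripper_width: 0.097
```

```bash
python3 - <<'E'
from h import *
report(); wl('w6')
E
```

```text
t 7.45 deck [37.3 18.1] head -7.55 tip 7.9 F [ 0.6 -0.4  0.8] g 0.1
bushing_a 0.75 [61.7 17. ] 0.052 rel 23.3 -2.2
bushing_a 0.27 [  38.  -121.4] 0.045 rel 17.9 138.2
px [252. 202.] 1663 [59.7 15.3] rel 21.5 -0.3
```

Request:
{"method": "play_rows", "body": {
  "increments": [
    {"offset":[-4,0,2],"twist":0,"grip":0.1},
    {"offset":[-4,0,4],"twist":0,"grip":0.1},
    {"offset":[3,0,4],"twist":0,"grip":0.1},
    {"offset":[10,0,4],"twist":0,"grip":0.1},
    {"offset":[17,0,4],"twist":0,"grip":0.1}
  ]
}}

```text
time: 8.02
tool_pos: [0.5045, -0.0959, 0.2245]
tool_rot: [-0.0, 0.238, 0.971, 0.0]
contact_force: [-0.3, 0.6, -0.3]
gripper_width: 0.098
```

Request:
{"method": "play_rows", "body": {
  "increments": [
    {"offset":[7,0,0],"twist":0,"grip":0.1},
    {"offset":[14,0,0],"twist":0,"grip":0.1},
    {"offset":[21,0,0],"twist":0,"grip":0.1},
    {"offset":[28,0,0],"twist":0,"grip":0.1},
    {"offset":[35,0,0],"twist":0,"grip":0.1}
  ]
}}

```text
time: 8.43
tool_pos: [0.4733, -0.0796, 0.2247]
tool_rot: [0.0, 0.238, 0.971, -0.0]
contact_force: [0.5, -0.0, -0.4]
gripper_width: 0.098
```

```bash
python3 - <<'E'
from h import *
report(); wl('w7')
E
```

```text
t 8.43 deck [89.1 11.2] head -7.54 tip 3.7 F [ 0.5 -0.  -0.4] g 0.1
bushing_a 0.93 [113.3   7.3] 0.051 rel 23.6 0.7
bushing_a 0.74 [189.9  -3.8] 0.008 rel 100.9 1.7
gate 0.65 [161.4   0.6] 0.05 rel 72.2 1.0
px [252. 205.] 1782 [111.5   8.2] rel 21.7 -0.0
```

View pics/w7.png

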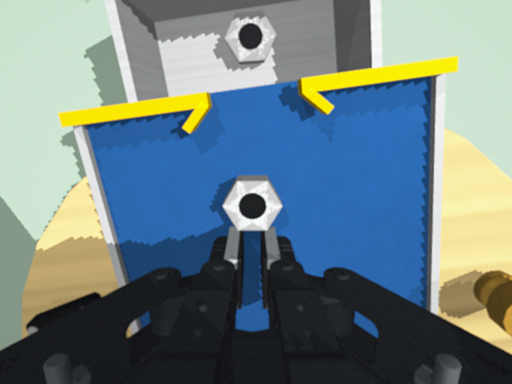

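Bushing 2, at (252,205), is lined up with the gate middle (about 256,93). Bushing 1 rests in the slot. Continue.

Request:
{"method": "play_rows", "body": {
  "increments": [
    {"offset":[7,0,0],"twist":0,"grip":0.1},
    {"offset":[14,0,0],"twist":0,"grip":0.1},
    {"offset":[21,0,0],"twist":0,"grip":0.1},
    {"offset":[28,0,0],"twist":0,"grip":0.1},
    {"offset":[35,0,0],"twist":0,"grip":0.1}
  ]
}}

```text
time: 9.0
tool_pos: [0.4424, -0.0634, 0.2247]
tool_rot: [0.0, 0.238, 0.971, -0.0]
contact_force: [1.3, -0.4, 0.3]
gripper_width: 0.096
```

Request:
{"method": "play_rows", "body": {
  "increments": [
    {"offset":[7,0,0],"twist":0,"grip":0.1},
    {"offset":[14,0,0],"twist":0,"grip":0.1},
    {"offset":[21,0,0],"twist":0,"grip":0.1},
    {"offset":[28,0,0],"twist":0,"grip":0.1},
    {"offset":[34,0,0],"twist":0,"grip":0.1}
  ]
}}

```text
time: 9.42
tool_pos: [0.412, -0.0476, 0.2244]
tool_rot: [-0.0, 0.238, 0.971, 0.0]
contact_force: [0.2, -0.3, -0.1]
gripper_width: 0.099
```

Request:
{"method": "play_rows", "body": {
  "increments": [
    {"offset":[0,0,0],"twist":0,"grip":0.1},
    {"offset":[0,0,0],"twist":0,"grip":0.1},
    {"offset":[0,0,0],"twist":0,"grip":0.1}
  ]
}}

```text
time: 9.67
tool_pos: [0.413, -0.0481, 0.2248]
tool_rot: [0.0, 0.238, 0.971, -0.0]
contact_force: [-0.6, -0.5, -0.1]
gripper_width: 0.099
```

```bash
python3 - <<'E'
from h import *
report(); wl('w8')
E
```

```text
t 9.67 deck [156.6   2.3] head -7.55 tip 3.8 F [-0.6 -0.5 -0.1] g 0.1
bushing_a 0.87 [189.8  -3. ] 0.007 rel 33.8 0.8
bushing_a 0.67 [173.6   8.6] 0.013 rel 16.2 -8.5
gate 0.85 [164.3   0.8] 0.048 rel 7.9 0.4
```

View pics/w8.png

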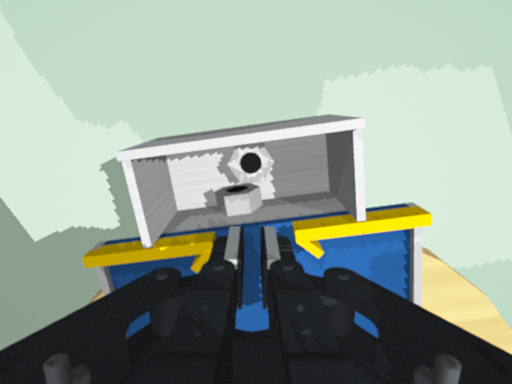

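Bushing 1 lies flat at (250,163). Bushing 2 is down in the slot at (239,198), leaning against the deck-side wall with its centre at z≈0.013. Now bushing 3.

Request:
{"method": "play_rows", "body": {
  "increments": [
    {"offset":[-2,0,-20],"twist":0,"grip":0.1},
    {"offset":[-5,0,-50],"twist":0,"grip":0.1},
    {"offset":[-40,0,-60],"twist":-0.1,"grip":0.1},
    {"offset":[-80,0,-60],"twist":-0.175,"grip":0.1},
    {"offset":[-120,0,-60],"twist":-0.175,"grip":0.1}
  ]
}}

```text
time: 10.23
tool_pos: [0.521, -0.1044, 0.2868]
tool_rot: [0.002, 0.151, 0.989, -0.0]
contact_force: [-0.3, -0.4, 0.4]
gripper_width: 0.1
```

```bash
python3 - <<'E'
from h import *
report((-109,-12),2.5,40)
E
```

```text
t 10.23 deck [35.8 18.2] head 2.64 tip 65.8 F [-0.3 -0.4  0.4] g 0.1
offset -146.0 23.5 dz 25.8 twist 0.002
```

Request:
{"method": "play_rows", "body": {
  "increments": [
    {"offset":[-37,6,0],"twist":0,"grip":0.1},
    {"offset":[-74,12,0],"twist":0,"grip":0.1},
    {"offset":[-111,18,0],"twist":0,"grip":0.1},
    {"offset":[-146,23,0],"twist":0,"grip":0.1},
    {"offset":[-146,23,20],"twist":0,"grip":0.1}
  ]
}}

```text
time: 10.65
tool_pos: [0.6718, -0.1273, 0.2694]
tool_rot: [0.006, 0.152, 0.988, -0.001]
contact_force: [-0.6, -1.3, 0.5]
gripper_width: 0.103
```

Request:
{"method": "play_rows", "body": {
  "increments": [
    {"offset":[0,0,0],"twist":0,"grip":0.1},
    {"offset":[0,0,0],"twist":0,"grip":0.1}
  ]
}}

```text
time: 10.82
tool_pos: [0.6648, -0.1254, 0.2622]
tool_rot: [-0.003, 0.152, 0.988, 0.0]
contact_force: [1.4, 0.8, -0.1]
gripper_width: 0.099
```

```bash
python3 - <<'E'
from h import *
report((-109,-12),2.5,3.5); wl('w9')
E
```

```text
t 10.82 deck [-106.5  -11.2] head 2.48 tip 41.2 F [ 1.4  0.8 -0.1] g 0.1
offset -2.5 0.7 dz 37.7 twist -0.0
bushing_a 0.76 [-75.7  -8.1] 0.058 rel 30.8 -1.7
px [255. 172.] 1195 [-75.1 -11.4] rel 31.3 1.6
px [252. 311.] 1160 [-168.7  -13.6] rel -62.3 -0.3
```

Request:
{"method": "play_rows", "body": {
  "increments": [
    {"offset":[-2,0,12],"twist":0,"grip":0.1},
    {"offset":[-4,0,24],"twist":0,"grip":0.1},
    {"offset":[-4,1,32],"twist":0,"grip":0.1},
    {"offset":[-4,1,37],"twist":0,"grip":0.1},
    {"offset":[-4,1,37],"twist":0,"grip":0.1}
  ]
}}

```text
time: 11.38
tool_pos: [0.6686, -0.1255, 0.225]
tool_rot: [-0.002, 0.152, 0.988, 0.0]
contact_force: [-0.7, 0.0, -0.1]
gripper_width: 0.099
```

Request:
{"method": "play_rows", "body": {
  "increments": [
    {"offset":[7,0,0],"twist":0,"grip":0.1},
    {"offset":[14,0,0],"twist":0,"grip":0.1},
    {"offset":[21,0,0],"twist":0,"grip":0.1},
    {"offset":[28,0,0],"twist":0,"grip":0.1},
    {"offset":[35,0,0],"twist":0,"grip":0.1}
  ]
}}

```text
time: 11.8
tool_pos: [0.6354, -0.115, 0.2282]
tool_rot: [0.0, 0.152, 0.988, -0.0]
contact_force: [0.9, 0.3, 0.6]
gripper_width: 0.098
```

```bash
python3 - <<'E'
from h import *
report((100,0),0,3.5); wl('w10')
E
```

```text
t 11.8 deck [-75.3 -10.9] head 2.48 tip 7.2 F [0.9 0.3 0.6] g 0.1
offset 175.6 -3.3 dz 3.7 twist 0.043
bushing_a 0.84 [-52.7 -12.9] 0.058 rel 21.6 2.8
gate 0.57 [-53.2 -11.2] 0.057 rel 21.1 1.1
px [ 60. 140.] 3000 [-27.2  78.1] rel 51.0 -86.9
px [407. 134.] 2721 [-17.6 -78. ] rel 53.8 69.4
px [256. 203.] 1712 [-53.  -11.6] rel 21.4 1.6
px [ 23. 308.] 3165 [-116.5  108.6] rel -36.8 -121.3
```

Request:
{"method": "play_rows", "body": {
  "increments": [
    {"offset":[-4,1,2],"twist":0,"grip":0.1},
    {"offset":[-4,1,4],"twist":0,"grip":0.1},
    {"offset":[3,1,4],"twist":0,"grip":0.1},
    {"offset":[10,1,4],"twist":0,"grip":0.1},
    {"offset":[17,1,4],"twist":0,"grip":0.1}
  ]
}}

```text
time: 12.37
tool_pos: [0.6197, -0.109, 0.2235]
tool_rot: [-0.0, 0.152, 0.988, 0.0]
contact_force: [0.2, 0.2, -0.0]
gripper_width: 0.103
```

Request:
{"method": "play_rows", "body": {
  "increments": [
    {"offset":[8,0,0],"twist":0,"grip":0.1},
    {"offset":[16,0,0],"twist":0,"grip":0.1},
    {"offset":[24,0,0],"twist":0,"grip":0.1},
    {"offset":[32,0,0],"twist":0,"grip":0.1},
    {"offset":[40,0,0],"twist":0,"grip":0.1}
  ]
}}

```text
time: 12.78
tool_pos: [0.5812, -0.0969, 0.2237]
tool_rot: [0.0, 0.152, 0.988, -0.0]
contact_force: [0.0, -0.2, -0.1]
gripper_width: 0.1
```

Request:
{"method": "play_rows", "body": {
  "increments": [
    {"offset":[8,0,0],"twist":0,"grip":0.1},
    {"offset":[16,0,0],"twist":0,"grip":0.1},
    {"offset":[24,0,0],"twist":0,"grip":0.1},
    {"offset":[32,0,0],"twist":0,"grip":0.1},
    {"offset":[40,0,0],"twist":0,"grip":0.1}
  ]
}}

```text
time: 13.2
tool_pos: [0.5432, -0.0849, 0.2238]
tool_rot: [0.0, 0.152, 0.988, -0.0]
contact_force: [0.4, -0.1, 1.1]
gripper_width: 0.103
```

Request:
{"method": "play_rows", "body": {
  "increments": [
    {"offset":[8,0,0],"twist":0,"grip":0.1},
    {"offset":[16,0,0],"twist":0,"grip":0.1},
    {"offset":[24,0,0],"twist":0,"grip":0.1},
    {"offset":[32,0,0],"twist":0,"grip":0.1},
    {"offset":[40,0,0],"twist":0,"grip":0.1}
  ]
}}

```text
time: 13.62
tool_pos: [0.5051, -0.0729, 0.2237]
tool_rot: [0.0, 0.152, 0.988, -0.0]
contact_force: [0.5, -0.0, -0.9]
gripper_width: 0.094
```

```bash
python3 - <<'E'
from h import *
report((157,-1),0,3.5); wl('w11')
E
```

```text
t 13.62 deck [61.6 -5.9] head 2.48 tip 2.7 F [ 0.5 -0.  -0.9] g 0.09
offset 95.5 -0.8 dz -0.8 twist 0.043
bushing_a 0.96 [170.7   7.5] 0.012 rel 108.5 -8.8
bushing_a 0.71 [84.  -3.6] 0.057 rel 21.4 -1.5
gate 0.68 [161.3   1.3] 0.047 rel 98.9 -3.1
px [226.   8.] 1674 [164.9   8.7] rel 102.8 -10.3
px [257. 205.] 1769 [84.4 -7.2] rel 21.6 2.1
```

View pics/w11.png

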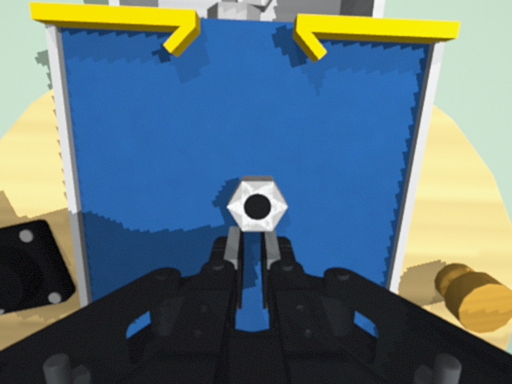

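Bushing 3, at (257,205), is slightly right of the gate middle (about 248,18). I'll trim about 3 mm to the left on the way.

Request:
{"method": "play_rows", "body": {
  "increments": [
    {"offset":[7,-0.5,0],"twist":0,"grip":0.1},
    {"offset":[14,-1,0],"twist":0,"grip":0.1},
    {"offset":[21,-2,0],"twist":0,"grip":0.1},
    {"offset":[28,-2.5,0],"twist":0,"grip":0.1},
    {"offset":[35,-3,0],"twist":0,"grip":0.1}
  ]
}}

```text
time: 14.18
tool_pos: [0.4709, -0.0653, 0.2237]
tool_rot: [0.0, 0.152, 0.988, -0.0]
contact_force: [0.7, 0.1, 1.5]
gripper_width: 0.099
```

```bash
python3 - <<'E'
from h import *
report((157,0),0,3.5); wl('w12')
E
```

```text
t 14.18 deck [96.3 -1.3] head 2.47 tip 2.7 F [0.7 0.1 1.5] g 0.1
offset 60.7 1.3 dz -0.8 twist 0.043
bushing_a 0.96 [188.6  -1.9] 0.011 rel 91.2 4.5
bushing_a 0.76 [172.6   8.3] 0.015 rel 75.6 -6.4
bushing_a 0.66 [116.9   1. ] 0.055 rel 19.6 -1.5
bushing_a 0.19 [  37.6 -121. ] 0.043 rel -64.9 116.9
gate 0.97 [161.2   1.9] 0.05 rel 64.0 -0.5
gate 0.47 [186.1  -2. ] 0.003 rel 88.7 4.5
px [257. 206.] 1781 [118.9  -2.6] rel 21.5 2.2
```

Centred on the gate to within about 2 mm, so I'll finish the push.

Request:
{"method": "play_rows", "body": {
  "increments": [
    {"offset":[7,0,0],"twist":0,"grip":0.1},
    {"offset":[14,0,0],"twist":0,"grip":0.1},
    {"offset":[21,0,0],"twist":0,"grip":0.1},
    {"offset":[28,0,0],"twist":0,"grip":0.1},
    {"offset":[35,0,0],"twist":0,"grip":0.1}
  ]
}}

```text
time: 14.75
tool_pos: [0.4375, -0.0546, 0.2237]
tool_rot: [0.0, 0.152, 0.988, -0.0]
contact_force: [0.9, 0.2, 0.5]
gripper_width: 0.101
```

Request:
{"method": "play_rows", "body": {
  "increments": [
    {"offset":[7,0,0],"twist":0,"grip":0.1},
    {"offset":[14,0,0],"twist":0,"grip":0.1},
    {"offset":[20,0,0],"twist":0,"grip":0.1},
    {"offset":[26,0,0],"twist":0,"grip":0.1},
    {"offset":[26,0,0],"twist":0,"grip":0.1}
  ]
}}

```text
time: 15.17
tool_pos: [0.4122, -0.0466, 0.2232]
tool_rot: [-0.001, 0.152, 0.988, 0.0]
contact_force: [-0.1, 0.5, -0.0]
gripper_width: 0.095
```

Request:
{"method": "play_rows", "body": {
  "increments": [
    {"offset":[0,0,0],"twist":0,"grip":0.1},
    {"offset":[0,0,0],"twist":0,"grip":0.1},
    {"offset":[0,0,0],"twist":0,"grip":0.1}
  ]
}}

```text
time: 15.42
tool_pos: [0.4136, -0.0471, 0.2238]
tool_rot: [0.0, 0.152, 0.988, -0.0]
contact_force: [0.2, 0.1, -0.6]
gripper_width: 0.099
```

```bash
python3 - <<'E'
from h import *
report(); wl('w13')
E
```

```text
t 15.42 deck [156.3   1.2] head 2.48 tip 2.8 F [ 0.2  0.1 -0.6] g 0.1
bushing_a 0.8 [171.5   9.3] 0.014 rel 15.6 -7.5
bushing_a 0.68 [190.8  -2.6] 0.025 rel 34.3 5.2
gate 0.93 [164.7   2.6] 0.047 rel 8.5 -1.1
```

View pics/w13.png

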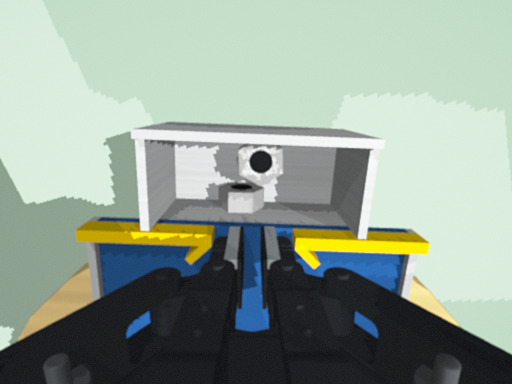

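The top bushing at (261,162) now sits at z≈0.025, on top of bushing 1. Bushing 2 is at (242,197). I'll retreat straight up, then check.

Request:
{"method": "play_rows", "body": {
  "increments": [
    {"offset":[-3,0,-20],"twist":0,"grip":0.1},
    {"offset":[-6,0,-50],"twist":0,"grip":0.1},
    {"offset":[-6,0,-85],"twist":0,"grip":0.1},
    {"offset":[-6,0,-120],"twist":0,"grip":0.1},
    {"offset":[-6,0,-150],"twist":0,"grip":0.1}
  ]
}}

```text
time: 15.98
tool_pos: [0.4192, -0.0489, 0.3762]
tool_rot: [0.001, 0.152, 0.988, -0.0]
contact_force: [0.8, -0.1, 0.4]
gripper_width: 0.1
```

Request:
{"method": "play_rows", "body": {
  "increments": [
    {"offset":[-35,0,-10],"twist":0,"grip":0.1},
    {"offset":[-70,0,-20],"twist":0,"grip":0.1},
    {"offset":[-70,0,-20],"twist":0,"grip":0.1},
    {"offset":[-70,0,-20],"twist":0,"grip":0.1},
    {"offset":[-70,0,-20],"twist":0,"grip":0.1}
  ]
}}

```text
time: 16.4
tool_pos: [0.4857, -0.0699, 0.3928]
tool_rot: [-0.001, 0.152, 0.988, 0.0]
contact_force: [-0.9, 1.2, -0.3]
gripper_width: 0.101
```

```bash
python3 - <<'E'
from h import *
report(); wl('w14',('bushing_a','gate','valve','cover','knob','filter'))
im=cv2.imread('pics/w14.png'); s,_=snap('scene')
cv2.imwrite('pics/fin.png',np.hstack([cv2.resize(im,(400,300)),cv2.resize(s,(400,300))]))
E
```

```text
t 16.4 deck [80.8 -2.1] head 2.47 tip 171.8 F [-0.9  1.2 -0.3] g 0.1
bushing_a 0.92 [ 174.6 -211. ] 0.008 rel 84.2 212.7
bushing_a 0.88 [191.5  -0.5] 0.026 rel 110.2 3.2
bushing_a 0.83 [170.4  10.3] 0.012 rel 89.6 -8.6
bushing_a 0.59 [188.4  -2.6] 0.006 rel 107.1 5.1
gate 0.68 [163.8   3.7] 0.049 rel 82.7 -2.2
valve 0.79 [-39.4 115. ] 0.039 rel -115.4 -122.3
cover 0.64 [ 43.8 113.7] 0.044 rel -32.4 -117.4
knob 0.8 [  36.4 -119.5] 0.043 rel -49.9 115.3
filter 0.68 [ -37.2 -117.8] 0.042 rel -123.3 110.4
```

View pics/fin.png

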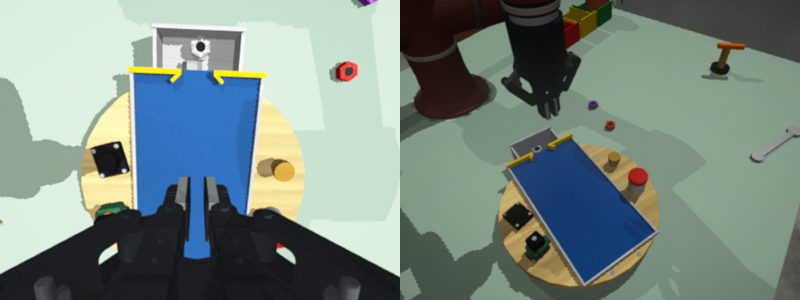

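The deck is empty, the bushings are in the slot at (200,45) in the left half, and all four bystanders stand. Handing in.

```bash
python3 -c "
from plant import manip
print(manip.job_done())"
```

```text
the job is handed in; nothing more can be done
None
```

I swept all three bushings through the gate one at a time, nearest first, and each dropped into the slot before I pushed the next. I pushed with the fingertips only slightly open and a few millimetres above the deck. The job was handed in at about 16.5 s of the 72 s allowed; the interface reported no verdict.

**Last checks:**
- **Bushings:** all three are in the slot, and the deck is empty. In deck coordinates (x, y in mm) they were found at:
  - (188, -3), height 6 mm, flat on the floor
  - (191, 0), height 26 mm, stacked on the first
  - (170–174, 8–10), height 12–15 mm, leaning on the deck-side wall
- **Bystanders:** the valve, cover, knob and filter look upright and in place. Of these I compared only the knob's position with its start, and it agreed to about 5 mm, within measuring error.
- **Forces:** the readings I saw stayed near 1 N, and the gripper ended clear of everything.

**What disagreed:**
- **Camera offset:** the top and wrist cameras differed by about 3.5 mm sideways. I used a value between them and checked alignment in the wrist view.
- **Leaning bushing:** its measured x is close to the 169 mm limit. With the deck-side wall at 165 mm, its shape should keep its centre at about 171 mm or more.

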